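# Make up two soap-making kits for the class

### The arm

A 7-joint arm with a two-finger parallel gripper is mounted at the origin on the work surface. World frame = base frame: x ahead of the robot, y to its left, z up, the work surface at z = 0. Lengths are in mm, angles in degrees, forces in N, time in s.
With the tool pointing down it reaches from about 425 to 925 mm from the base axis. Payload 6.8 kg.
Tool frame: the origin (TCP) lies on the centre line of the jaws, within the pads' length; the fingertips stand 25 mm ahead of it and the grasp point (between the pads) lies 6 mm ahead of it; z points along the fingers, y is the direction in which the jaws open and shut (so a half turn about z gives the same grasp; the last joint's range is limited). The gripper opens to 85 mm and grips with 20 to 120 N. Pads are 22 mm wide; open, the fingers measure 114 mm over their backs; the gripper's body (76 mm by 85 mm) begins 54 mm behind the grasp point. The pads swing forward as they close: fully open they stand 13 mm farther back than shut.
Start: joints at [-74.261, 27.33, 1.283, 89.118, -0.659, 63.558, -4.761], TCP at [252.123, 626.163, 256.308] pointing down, gripper open.
Joint ranges: [-169.35, 169.35], [-19.33, 120.38], [-80.79, 83.38], [13.8, 139.57], [-78.32, 258.32], [9.67, 109.79], [-169.56, 169.56]. Speed limits (degrees/s): [136.94, 136.94, 180, 180, 180, 180, 180].

### API

Orientations are given as [roll, pitch, yaw] about the fixed x, y, z axes, in that order (R = Rz(yaw) Ry(pitch) Rx(roll)).
In Python, from station import env, viewer, close_job gives the robot as it stands. The module is installed in compiled form; this text tells all that it offers.
- The arm moves only by the shell command python3 -m jog 'ROWS' [FORCE]. ROWS is JSON, a list that holds one entry, the list of rows, each a list of 7 numbers: the closure, from 0 (fully open) to 1 (shut), then the shift along the tool's x, y, z as a fraction of full scale, then the turn, a rotation vector about the tool's x, y, z as a fraction of full scale. In form: [[[claw, tx, ty, tz, wx, wy, wz], ...]]. A call has 1 to 12 rows; each row shifts and turns the commanded pose from where the row before left it, along the tool's axes as they then stand; what a row does not reach is not made up. Full scale, the value 1, is 0.25 m for a shift and 360 degrees for a turn. A row lasts 1/12 s, in which the tool goes at most 41.7 mm and 7.16 degrees, less where a joint would pass 70% of its speed; a pose out of reach is approached as far as the arm can. A call with a number of a shift or a turn outside -1 to 1 is refused whole. A call with a gripper value outside its range is refused whole. The fingers move at their own pace and stop on an object; FORCE is the grip in N (left out, the last holds). Time passes only in rows, so rows that do not move let the fingers close. It gives the time, the measured TCP pose, the force and the opening at its end, in the units of the state.
- env.read_state(): the state, without advancing time (a new reading comes with each control period).
- viewer.camera(name): name is "scene" or "top" or "wrist"; returns the picture (420x560x3 uint8, red, green, blue); there is no depth.
- viewer.camera_info(name): a dict with "camera_matrix" (3x3 intrinsics, pixels), "rvec" (rotation vector, rad) and "tvec" (3), from world to camera coordinates, as OpenCV has them. Camera axes: x right, y down, z forward; pixel columns grow to the right and rows downward; lengths in mm; the calibration is good to about 2 mm. A picture is of the moment at which its call begins: read the wrist's pose just before it. camera_info takes no time and is no camera call; for the wrist camera it gives the pose at the moment of the call.
- close_job(): hands the job in, once; it reports no verdict.
The state is a dict: "time_s": time; "qpos": joint angles; "joint_velocities": joint speeds; "effort": joint torques, N m; "tcp_pos": TCP position; "tcp_rot": TCP orientation; "contact_force": force on the tool from outside, world axes, zero at the start; "torque": the same for the moment, N m; "gripper_width": opening from 0.0 (shut) to 1.0 (fully open).
Only numpy, scipy, OpenCV 4.12 (cv2) and the standard library are available. Lean on these libraries where they do the work, as an engineer would, in place of code of your own. Each camera call takes 0.05 s, during which the arm holds its last target.

### The job

Make up the two soap-making kits from the stock on the bench: the bar-soap kit in the blue tray is the red-lidded jar and the pink colour bottle, and the liquid-soap kit in the yellow tray is the black-lidded jar, the green colour bottle and the amber scent bottle. Stand each jar in the wide middle compartment of its tray and each bottle in a narrow end compartment of its own, upright on the tray floor. Set everything down without dropping it or knocking anything over, let go, and leave the purple bottle, the oil bottle and the beaker where they are.

Things in the scene. Friction and masses are not known exactly. Their poses are not given: they have to be found in the camera images.
- jar_red: upright round white plastic jar with a red screw lid, 94 mm high, 0.2 to 0.42 kg. Body 60 mm diameter up to 64 mm, then a slightly narrower neck; the lid is 63 mm in diameter and runs from 72 to 94 mm above the bottom (a good place to grip is the lid, about 82 mm up). Origin: centre of the underside, z up.
- jar_black: upright round white plastic jar with a black screw lid, 94 mm high, 0.2 to 0.42 kg. Body 60 mm diameter up to 64 mm, then a slightly narrower neck; the lid is 63 mm in diameter and runs from 72 to 94 mm above the bottom (a good place to grip is the lid, about 82 mm up). Origin: centre of the underside, z up.
- bottle_pink: upright round pink plastic colour bottle, 36 mm diameter up to 70 mm above the bottom, then a shoulder and a cap of the same colour, 23 mm across, tapering to a nozzle; 99 mm high in all, about 0.08 kg. It can be gripped on the body, about 58 mm up. Origin: centre of the underside, z up.
- bottle_green: upright round green plastic colour bottle, 36 mm diameter up to 70 mm above the bottom, then a shoulder and a cap of the same colour, 23 mm across, tapering to a nozzle; 99 mm high in all, about 0.08 kg. It can be gripped on the body, about 58 mm up. Origin: centre of the underside, z up.
- bottle_amber: upright round dark brown (amber) glass scent bottle, 36 mm diameter up to 68 mm above the bottom, then a shoulder and a white screw cap, 27 mm across, flat on top; 97 mm high in all, 0.09 to 0.14 kg. It can be gripped on the body, about 58 mm up. Origin: centre of the underside, z up.
- tray_blue: shallow open blue plastic kit tray, 216 x 96 mm, 25 mm high, does not slide. Floor, walls and equally high dividers 4 mm thick. Three compartments along its y axis: wide middle (88 x 88 mm, centred on the origin) and two narrow ends (56 mm along y, 88 along x, centred at y = +76 and -76 mm); 12 mm lips at the ends. Origin: centre of underside, at bench height; z up; turned up to 15 degrees.
- tray_yellow: shallow open yellow plastic kit tray, 216 x 96 mm, 25 mm high, does not slide. Floor, walls and equally high dividers 4 mm thick. Three compartments along its y axis: wide middle (88 x 88 mm, centred on the origin) and two narrow ends (56 mm along y, 88 along x, centred at y = +76 and -76 mm); 12 mm lips at the ends. Origin: centre of underside, at bench height; z up; turned up to 15 degrees.
- bottle_purple: upright purple plastic colour bottle, same size as the pink and green ones (36 mm diameter, 99 mm high), standing among the stock, which is a loose row from left to right (along world y), nearer the robot than the trays, with gaps of 30 mm or more; it belongs to no kit and stays where it is. Origin: centre of the underside.
- oil_bottle: tall bottle of yellow-brown oil with an orange cap, 76 mm diameter, 240 mm high, about 0.85 kg, standing at the left end of the bench; stays where it is. Origin: centre of the underside.
- beaker: clear plastic beaker, empty, about 100 mm across the rim, 120 mm high, standing at the right end of the bench; stays where it is. Origin: centre of the underside.
Mind the look-alikes: they are no part of the job. Of the things that look like the bottle_green, take the one that is nearest to the robot's base at the start.

How it is judged:
By the outcome, as a careful person would: the job done as asked, in the order asked, and still so for the second after the job is handed in, with the robot touching nothing.
It also fails if it takes over 112 s, if anything falls off the work surface, if the arm or the gripper's body presses on something with over 40 N, if the wrist force passes 120 N, or if a joint passes its speed limit or range.

## Working session

There is one attempt and no reset: what is moved stays moved. The work goes in short steps, Python scripts to look and compute and a shell command to move; the robot and the scene stay as the last step left them, time stands still between calls to the robot, and variables do not carry over. Pictures are saved under pics/ and viewed, and the job is handed in when it is done.

```bash
mkdir -p pics; ls
python3 - <<'E'
from station import env, viewer
import cv2
s=env.read_state()
print(s)
for n in ("scene","top"):
    im=viewer.camera(n); cv2.imwrite(f"pics/{n}0.png",im[:,:,::-1])
    print(n,viewer.camera_info(n))
E
```

```text
pics
{'time_s': 0.0, 'qpos': array([-74.25846016,  27.37912773,   1.28009972,  89.17879024,
        -0.65803089,  63.55772931,  -4.76006217]), 'joint_velocities': array([ 0.00418352, -0.05561943, -0.02994742,  0.02377094,  0.07623658,
        0.01679019,  0.00490064]), 'effort': array([-7.45394736e-04, -5.96448255e+01,  1.60784908e+00, -2.81207192e+01,
        1.24267468e-02,  9.22514097e-03,  3.93942253e-05]), 'tcp_pos': array([251.96166277, 625.61570605, 255.2831984 ]), 'tcp_rot': array([-1.79892078e+02,  9.00317990e-03,  1.58067518e+02]), 'contact_force': array([-0.32539967,  0.12910879, -0.80034556]), 'torque': array([-0.00890446,  0.01825902,  0.00893862]), 'gripper_width': 1.0015866625048273}
scene {'camera_matrix': array([[512.90995411,   0.        , 288.09550977],
       [  0.        , 512.90995411, 204.33941464],
       [  0.        ,   0.        ,   1.        ]]), 'rvec': array([ 1.88698983,  1.89616355, -0.56572727]), 'tvec': array([  20.58674336, -380.59248543, 1632.66286775])}
top {'camera_matrix': array([[518.5718744 ,   0.        , 280.41183284],
       [  0.        , 518.5718744 , 208.76765225],
       [  0.        ,   0.        ,   1.        ]]), 'rvec': array([ 2.146588  , -2.1246637 ,  0.13551411]), 'tvec': array([   7.6020381 ,  469.24528152, 1428.19307643])}
```

View pics/scene0.png

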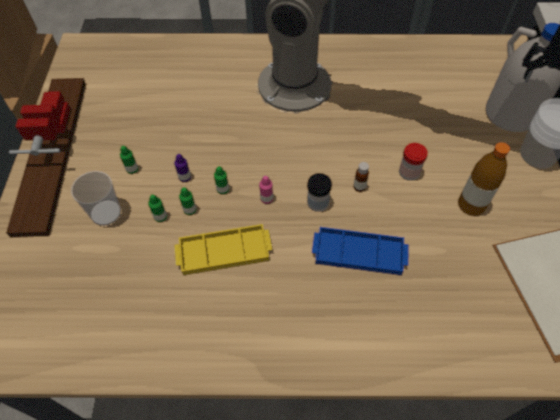

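View pics/top0.png

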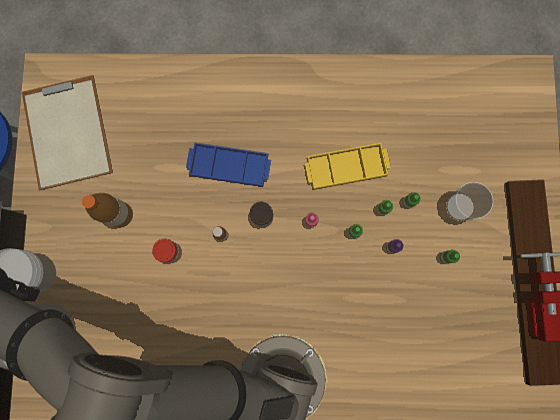

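```bash
cat > h.py <<'E'
import numpy as np, cv2
from station import env, viewer
def cam(n):
    i=viewer.camera_info(n); return i["camera_matrix"],cv2.Rodrigues(i["rvec"])[0],i["tvec"]
def ray(n,uv,z):
    K,R,t=cam(n); d=R.T@np.linalg.inv(K)@np.array([uv[0],uv[1],1.]); c=-R.T@t
    return (c+d*(z-c[2])/d[2])[:2]
def proj(n,P):
    K,R,t=cam(n); p=(K@(R@np.asarray(P,float).reshape(-1,3).T+t[:,None])); return (p[:2]/p[2]).T
E
python3 - <<'E'
import cv2
a=cv2.imread('pics/top0.png'); b=cv2.imread('pics/scene0.png')
cv2.imwrite('pics/tc1.png',cv2.resize(a[135:275,140:300],None,fx=5,fy=4.2857*1.0/1,interpolation=2) if 0 else cv2.resize(a[135:275,140:300],None,fx=4,fy=4,interpolation=2))
cv2.imwrite('pics/tc2.png',cv2.resize(a[135:275,290:470],None,fx=4,fy=4,interpolation=2))
cv2.imwrite('pics/sc1.png',cv2.resize(b[135:275,60:250],None,fx=4,fy=4,interpolation=2))
cv2.imwrite('pics/sc2.png',cv2.resize(b[135:275,245:435],None,fx=4,fy=4,interpolation=2))
E
```

```text
(no output)
```

View pics/tc1.png

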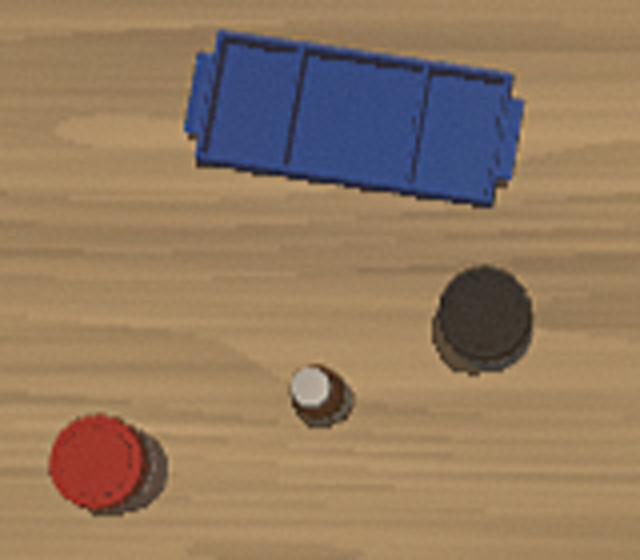

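View pics/tc2.png

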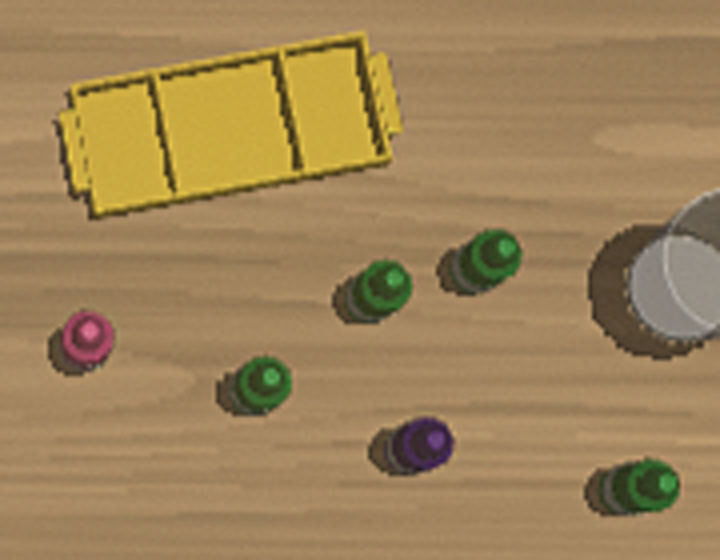

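View pics/sc1.png

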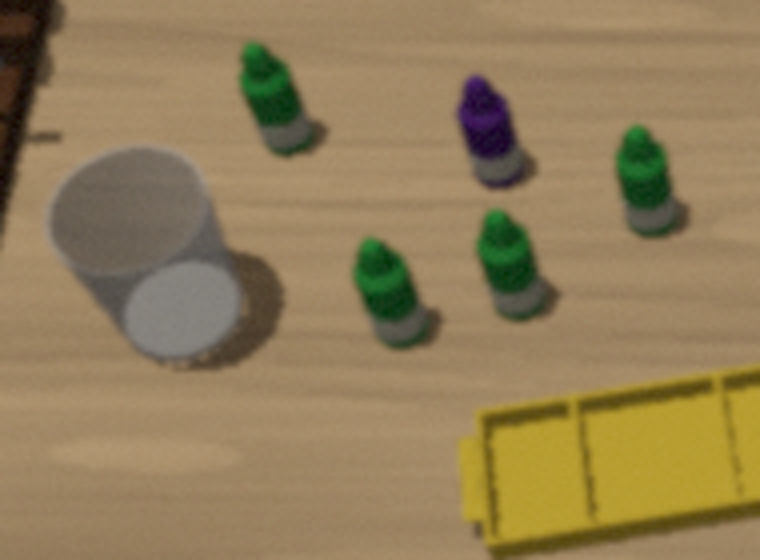

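View pics/sc2.png

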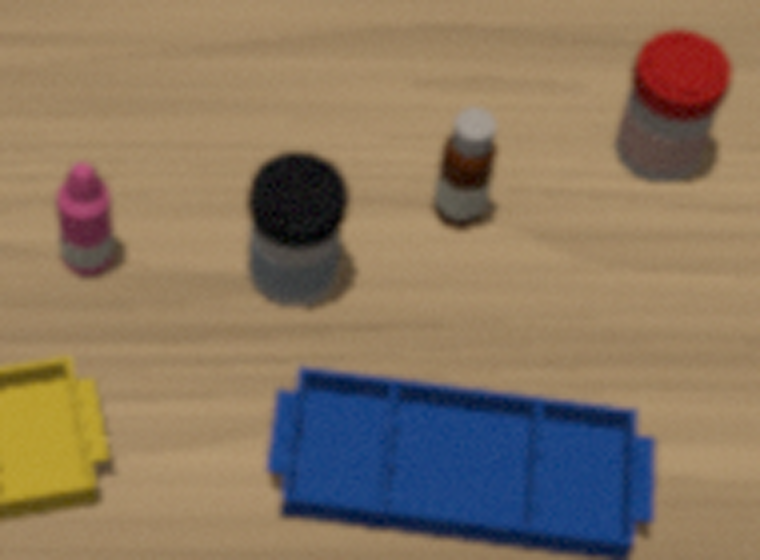

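Run:
```python
from h import *
T=lambda x,y,ox:(x/4+ox-.4,y/4+135-.4)
S=lambda x,y,ox:(x/4+ox-.4,y/4+135-.4)
for n,z,t,s in [("red",94,T(97,462,140),S(682,72,245)),("black",94,T(486,313,140),S(299,197,245)),("amber",97,T(311,386,140),S(476,120,245)),
 ("pink",97,T(90,330,290),S(84,170,245)),("green1",97,T(270,378,290),S(638,132,60)),("green4",97,T(662,484,290),S(255,48,60)),("green2",97,T(395,276,290),S(496,216,60)),("green3",97,T(505,247,290),S(373,245,60)),("purple",97,T(435,440,290),S(476,82,60))]:
    a=ray("top",t,z);b=ray("scene",s,z); print(n,a.round(1),b.round(1),np.hypot(*a).round(0))
for n,c in [("blue",[T(*p,140) for p in [(220,32),(513,73),(493,205),(198,162)]]),("yellow",[T(*p,290) for p in [(72,90),(366,34),(391,160),(94,216)]])]:
    w=np.array([ray("top",p,25) for p in c]); e=w[0]-w[1]+w[3]-w[2]
    print(n,w.round(0).tolist(),w.mean(0),"yaw",np.degrees(np.arctan2(-e[0],e[1])),np.linalg.norm(w[0]-w[1]),np.linalg.norm(w[1]-w[2]))
for p in [(72,90)]:pass
# scene corners
for n,c in [("blue",[(302,372),(634,410),(632,553),(284,516)])]:
    w=np.array([ray("scene",S(*p,245),25) for p in c]); print(w.round(0).tolist(),w.mean(0))
```

```text
red [345.4 322.9] [351.1 317.9] 473.0
black [448.7  63.3] [454.3  60.9] 453.0
amber [397.7 180. ] [394.2 177.7] 437.0
pink [438.  -74.4] [435.9 -76.2] 444.0
green1 [ 406.7 -194.8] [ 406.  -197.6] 451.0
green4 [ 338.7 -452.7] [ 337.1 -458.3] 565.0
green2 [ 476.5 -279.4] [ 472.9 -281.8] 552.0
green3 [ 497.  -353.6] [ 495.4 -356. ] 610.0
purple [ 366.3 -303.8] [ 365.2 -307.6] 476.0
blue [[663.0, 264.0], [633.0, 51.0], [536.0, 64.0], [566.0, 277.0]] [599.66114888 163.78641209] yaw -7.8748984981696415 215.3201094103365 97.90342808051274
yellow [[622.0, -64.0], [664.0, -275.0], [572.0, -292.0], [530.0, -80.0]] [ 596.89588393 -177.74940103] yaw 11.382054336370144 215.83078088075118 93.99866446907954
[[543.0, 64.0], [569.0, 273.0], [669.0, 260.0], [645.0, 50.0]] [606.56794835 161.79184882]
```

```bash
cat >> h.py <<'E'
def go(x,y,z,yaw=None):
    """print turn (deg, wz) then total tool shift after the turn, mm and fractions"""
    s=env.read_state(); p=s["tcp_pos"]; psi=s["tcp_rot"][2]; tgt=psi if yaw is None else yaw
    d=(tgt-psi+180)%360-180
    a=np.radians(tgt); D=np.array([x,y,z])-p
    t=np.array([D[0]*np.cos(a)+D[1]*np.sin(a), D[0]*np.sin(a)-D[1]*np.cos(a), -D[2]])
    n=int(np.ceil(np.linalg.norm(t)/41)); 
    print("t",round(s["time_s"],2),"pos",p.round(1),"rot",s["tcp_rot"].round(1),"w",round(s["gripper_width"],3),"F",s["contact_force"].round(1))
    print("turn wz total",round(-d/360,4),"| shift mm",t.round(1),"frac",(t/250).round(4),"| rows",n,"each",(t/250/max(n,1)).round(4))
E
python3 - <<'E'
from h import *
print(ray("scene",(476,204),10), ray("top",(115,212),60), ray("top",(89,202),240), ray("scene",(502,148),240))
go(348,320,255,82.1)
E
```

```text
[458.2069145  484.16305815] [452.22420374 472.75610574] [451.34517655 475.95066283] [455.04562289 474.04307902]
t 0.1 pos [251.9 625.7 255.5] rot [-179.9    0.   158.1] w 0.997 F [-0.6 -0.2 -0.2]
turn wz total 0.211 | shift mm [-289.6  137.2    0.5] frac [-1.1583  0.5487  0.0018] | rows 8 each [-0.1448  0.0686  0.0002]
```

Look-alike candidates, in top-camera pixels:
- **Green:** (357,229), (388,204), (413,197) and (455,256). Their distances from the base are 451, 552, 610 and 565 mm, so I take (357,229).
- **Pink:** only (312,217).
- **Amber:** only (218,231), white cap. The oil bottle at (105,210) is much bigger.
- **Red lid:** only (164,250). The red vice at (545,300) is not a jar.
- **Black lid:** only (261,213).

The crops above agree. They show the trays with their corners, one red-lidded and one black-lidded jar, the amber bottle with its white cap, one pink bottle, one purple bottle and four green bottles.

```bash
python3 -m jog '[[[0,0,0,0,0,0,0.0192],[0,0,0,0,0,0,0.0192],[0,0,0,0,0,0,0.0192],[0,0,0,0,0,0,0.0192],[0,0,0,0,0,0,0.0192],[0,0,0,0,0,0,0.0192],[0,0,0,0,0,0,0.0192],[0,0,0,0,0,0,0.0192],[0,0,0,0,0,0,0.0192],[0,0,0,0,0,0,0.0192],[0,0,0,0,0,0,0.0192]]]' 40
python3 -m jog '[[[0,-0.128,0.061,0,0,0,0],[0,-0.128,0.061,0,0,0,0],[0,-0.128,0.061,0,0,0,0],[0,-0.128,0.061,0,0,0,0],[0,-0.128,0.061,0,0,0,0],[0,-0.128,0.061,0,0,0,0],[0,-0.128,0.061,0,0,0,0],[0,-0.128,0.061,0,0,0,0],[0,-0.128,0.061,0,0,0,0],[0,0,0,0,0,0,0],[0,0,0,0,0,0,0]]]'
python3 - <<'E'
from h import *
go(348,320,255,82.1)
print(proj("wrist",[[348,320,94],[348,320,0]]))
cv2.imwrite('pics/w1.png',viewer.camera("wrist")[:,:,::-1])
E
```

```text
time_s: 1.02
tcp_pos: [251.9, 625.9, 255.8]
tcp_rot: [-180.0, 0.1, 81.7]
contact_force: [-0.7, 0.1, 0.9]
gripper_width: 1.004
time_s: 1.93
tcp_pos: [348.7, 320.0, 256.3]
tcp_rot: [-180.0, -0.0, 81.8]
contact_force: [0.1, 0.7, 0.6]
gripper_width: 0.996
t 1.93 pos [348.7 320.  256.3] rot [-180.    -0.    81.8] w 0.996 F [0.1 0.7 0.6]
turn wz total -0.0008 | shift mm [-0.  -0.7  1.3] frac [-0.0002 -0.0027  0.0053] | rows 1 each [-0.0002 -0.0027  0.0053]
[[282.81266762 192.61292535]
 [282.56765927 168.3208437 ]]
```

View pics/w1.png

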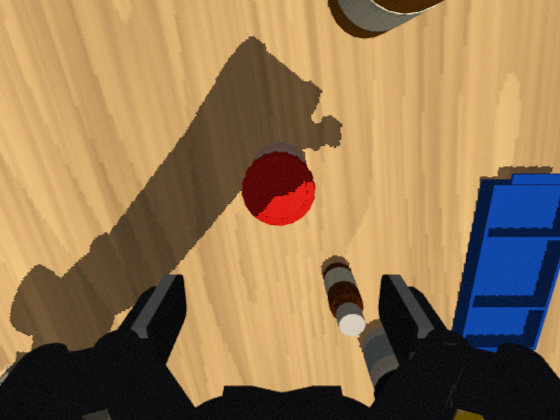

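Run:
```python
from h import *
im=cv2.imread('pics/w1.png'); hsv=cv2.cvtColor(im,cv2.COLOR_BGR2HSV)
m=((hsv[...,0]<8)|(hsv[...,0]>172))&(hsv[...,1]>180); m=m.astype('uint8'); n,l,st,c=cv2.connectedComponentsWithStats(m)
k=1+np.argmax(st[1:,4]); print(st[k],c[k]); ys,xs=np.where(l==k); (u,v),r=cv2.minEnclosingCircle(np.c_[xs,ys].astype('float32')); print(u,v,r)
print("red",ray("wrist",(u,v),94)); print("amber",ray("wrist",(350.5,323.5),97))
P=ray("wrist",(u,v),94)
go(P[0],P[1],84,81.8)
```

```text
[ 242  152   73   74 4191] [278.0584586  188.53567168]
278.3018798828125 188.20755004882812 37.07704162597656
red [344.21713048 326.25961728]
amber [394.29633517 181.63960966]
t 1.98 pos [348.1 321.8 256.4] rot [-180.   -0.   82.] w 0.998 F [-0.4  0.5 -0.9]
turn wz total 0.0005 | shift mm [  3.9  -4.5 172.4] frac [ 0.0155 -0.018   0.6895] | rows 5 each [ 0.0031 -0.0036  0.1379]
```

```bash
python3 -m jog '[[[0,0.0127,-0.016,0.115,0,0,0],[0,0,0,0.115,0,0,0],[0,0,0,0.115,0,0,0],[0,0,0,0.115,0,0,0],[0,0,0,0.115,0,0,0],[0,0,0,0.08,0,0,0],[0,0,0,0.034,0,0,0],[0,0,0,0,0,0,0]]]'
python3 - <<'E'
from h import *
go(345,324.5,84)
cv2.imwrite('pics/w2.png',viewer.camera("wrist")[:,:,::-1])
cv2.imwrite('pics/s2.png',cv2.resize(viewer.camera("scene")[80:240,330:530],None,fx=4,fy=3.6)[:,:,::-1])
E
```

```text
time_s: 2.65
tcp_pos: [343.3, 325.9, 82.1]
tcp_rot: [-179.9, 0.2, 82.1]
contact_force: [-0.5, 0.4, 0.5]
gripper_width: 0.998
t 2.65 pos [343.3 325.9  82.1] rot [-179.9    0.2   82.1] w 0.998 F [-0.5  0.4  0.5]
turn wz total -0.0 | shift mm [-1.1  1.9 -1.9] frac [-0.0044  0.0076 -0.0074] | rows 1 each [-0.0044  0.0076 -0.0074]
```

View pics/w2.png

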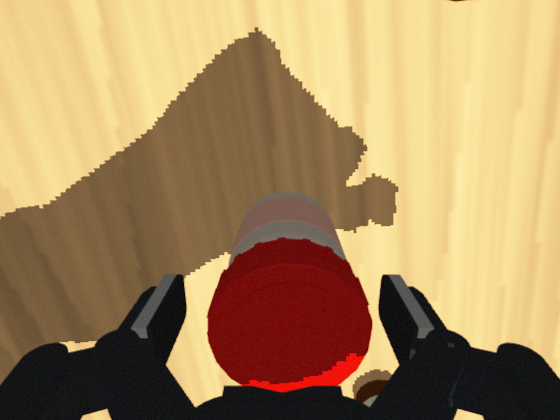

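View pics/s2.png

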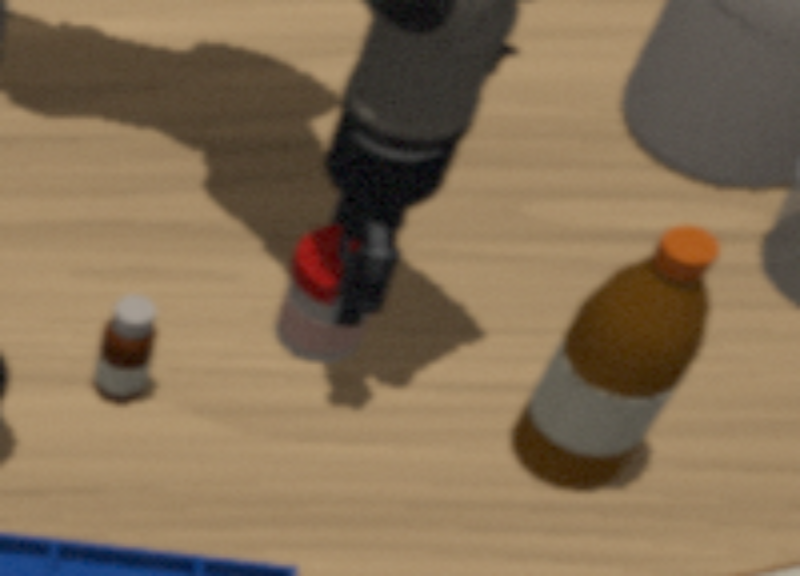

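Run:
```python
from h import *
print(ray("wrist",(290,326),94),env.read_state()["tcp_pos"])
```

```text
[346.03820748 325.05738362] [344.68592904 326.59262917  84.42224977]
```

```bash
python3 -m jog '[[[0,0,0.008,0,0,0,0],[1,0,0,0,0,0,0],[1,0,0,0,0,0,0],[1,0,0,0,0,0,0],[1,0,0,0,0,0,0],[1,0,0,0,0,0,0],[1,0,0,0,0,0,0],[1,0,0,0,0,0,0],[1,0,0,0,0,0,0],[1,0,0,0,0,0,0]]]' 50
python3 -m jog '[[[1,0,0,-0.02,0,0,0],[1,0,0,-0.04,0,0,0],[1,0,0,-0.08,0,0,0],[1,0,0,-0.1,0,0,0],[1,0,0,-0.1,0,0,0],[1,0,0,-0.06,0,0,0],[1,0,0,-0.02,0,0,0],[1,0,0,0,0,0,0],[1,0,0,0,0,0,0]]]'
python3 - <<'E'
from h import *
cv2.imwrite('pics/w3.png',viewer.camera("wrist")[:,:,::-1])
go(602,163,190,82.1)
E
```

```text
time_s: 3.58
tcp_pos: [347.0, 326.2, 85.4]
tcp_rot: [180.0, -0.1, 82.0]
contact_force: [-2.4, -1.0, 8.5]
gripper_width: 0.722
time_s: 4.33
tcp_pos: [346.1, 325.0, 188.7]
tcp_rot: [-180.0, 0.0, 82.0]
contact_force: [-0.4, 0.1, -3.6]
gripper_width: 0.721
t 4.38 pos [345.9 324.7 188.2] rot [-1.799e+02  1.000e-01  8.200e+01] w 0.722 F [ 0.2 -0.1 -3.3]
turn wz total -0.0002 | shift mm [-125.   275.9   -1.8] frac [-0.5     1.1035 -0.0072] | rows 8 each [-0.0625  0.1379 -0.0009]
```

View pics/w3.png

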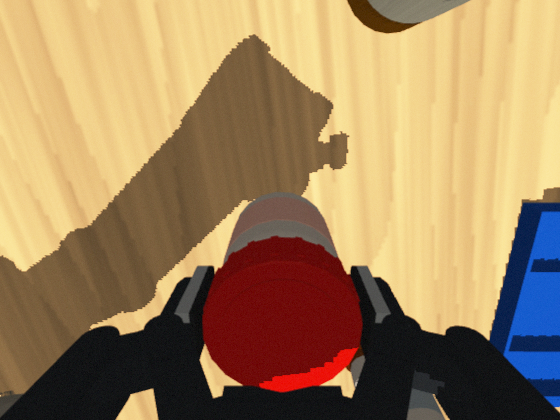

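```bash
python3 -m jog '[[[1,-0.025,0.055,0,0,0,0],[1,-0.05,0.11,0,0,0,0],[1,-0.06,0.132,0,0,0,0],[1,-0.06,0.132,0,0,0,0],[1,-0.06,0.132,0,0,0,0],[1,-0.06,0.132,0,0,0,0],[1,-0.06,0.132,0,0,0,0],[1,-0.06,0.132,0,0,0,0],[1,-0.04,0.092,0,0,0,0],[1,-0.025,0.055,0,0,0,0],[1,0,0,0,0,0,0],[1,0,0,0,0,0,0]]]'
python3 - <<'E'
from h import *
cv2.imwrite('pics/w4.png',viewer.camera("wrist")[:,:,::-1])
i=viewer.camera_info("wrist"); print(i)
go(602,163,100,82.1)
E
```

```text
time_s: 5.38
tcp_pos: [602.0, 162.7, 187.4]
tcp_rot: [-179.8, 0.1, 82.0]
contact_force: [-0.5, 0.9, -4.6]
gripper_width: 0.726
{'camera_matrix': array([[341.02285593,   0.        , 281.9910009 ],
       [  0.        , 341.02285593, 206.75744878],
       [  0.        ,   0.        ,   1.        ]]), 'rvec': array([-2.80070196,  0.19513111,  0.03579649]), 'tvec': array([-570.7576115 ,  211.20554147,  397.4782252 ])}
t 5.43 pos [601.2 163.9 187.6] rot [-179.8    0.    82.1] w 0.719 F [ 0.2  1.  -3.5]
turn wz total -0.0001 | shift mm [-0.7  0.9 87.6] frac [-0.003   0.0036  0.3502] | rows 3 each [-0.001   0.0012  0.1167]
```

View pics/w4.png

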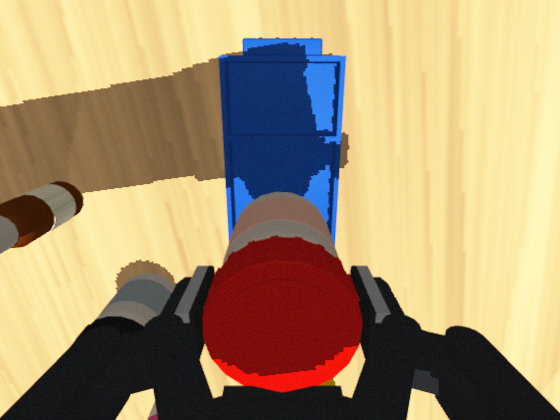

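Run:
```python
from h import *
for p in [(220,57),(345,56),(224,134),(343,134)]: print(p,ray("wrist",p,25))
a=np.radians(-7.9);R=np.array([[np.cos(a),-np.sin(a)],[np.sin(a),np.cos(a)]])
for c in [(600,164),(602,163)]:
  for l in [(-48,108),(48,108),(-44,48),(44,48),(-48,-108),(48,-108)]:
    w=R@np.array(l)+c; print(c,l,w.round(1),proj("wrist",[*w,25]).round(1),proj("top",[*w,25]).round(1))
```

```text
(220, 57) [567.93761677 275.97984305]
(345, 56) [661.30013153 263.55888434]
(224, 134) [559.80306289 219.33311286]
(343, 134) [655.13267075 205.97634761]
(600, 164) (-48, 108) [567.3 277.6] [[218.7  54.8]] [[188.8 174.7]]
(600, 164) (48, 108) [662.4 264.4] [[346.4  54.6]] [[194.5 142.7]]
(600, 164) (-44, 48) [563.  217.6] [[228.3 135.6]] [[209.5 176.3]]
(600, 164) (44, 48) [650.2 205.5] [[336.9 135.5]] [[214.6 146.9]]
(600, 164) (-48, -108) [537.6  63.6] [[232.8 300.1]] [[262.9 185.4]]
(600, 164) (48, -108) [632.7  50.4] [[332.8 300.1]] [[268.  153.1]]
(602, 163) (-48, 108) [569.3 276.6] [[221.6  55.9]] [[189.1 174. ]]
(602, 163) (48, 108) [664.4 263.4] [[349.1  55.6]] [[194.9 142. ]]
(602, 163) (-44, 48) [565.  216.6] [[231.  136.5]] [[209.9 175.7]]
(602, 163) (44, 48) [652.2 204.5] [[339.5 136.3]] [[215.  146.2]]
(602, 163) (-48, -108) [539.6  62.6] [[235.  300.7]] [[263.2 184.7]]
(602, 163) (48, -108) [634.7  49.4] [[334.9 300.7]] [[268.3 152.4]]
```

```bash
python3 -m jog '[[[1,0,-0.005,0.04,0,0,0],[1,0,0,0.08,0,0,0],[1,0,0,0.08,0,0,0],[1,0,0,0.08,0,0,0],[1,0,0,0.05,0,0,0],[1,0,0,0.03,0,0,0],[1,0,0,0.012,0,0,0],[1,0,0,0,0,0,0],[1,0,0,0,0,0,0]]]'
python3 - <<'E'
from h import *
go(600,163.5,88.5)
E
```

```text
time_s: 6.18
tcp_pos: [601.9, 163.8, 96.8]
tcp_rot: [179.9, -0.0, 82.0]
contact_force: [-0.3, -0.3, -4.2]
gripper_width: 0.72
t 6.18 pos [601.9 163.8  96.8] rot [179.9  -0.   82. ] w 0.72 F [-0.3 -0.3 -4.2]
turn wz total -0.0 | shift mm [-0.5 -1.8  8.3] frac [-0.002  -0.0073  0.0332] | rows 1 each [-0.002  -0.0073  0.0332]
```

```bash
python3 -m jog '[[[1,0,-0.004,0.01,0,0,0],[1,0,0,0.008,0,0,0],[1,0,0,0.006,0,0,0],[1,0,0,0,0,0,0]]]'
python3 -m jog '[[[1,0,0,0.004,0,0,0],[1,0,0,0.002,0,0,0],[1,0,0,0,0,0,0]]]'
```

```text
time_s: 6.52
tcp_pos: [600.3, 163.7, 90.0]
tcp_rot: [-180.0, -0.0, 82.0]
contact_force: [0.5, -0.4, -4.5]
gripper_width: 0.729
time_s: 6.77
tcp_pos: [600.5, 163.7, 89.5]
tcp_rot: [-180.0, -0.0, 82.0]
contact_force: [-3.5, -0.3, 4.7]
gripper_width: 0.721
```

```bash
python3 -m jog '[[[0.15,0,0,0,0,0,0],[0.1,0,0,0,0,0,0],[0,0,0,0,0,0,0],[0,0,0,0,0,0,0],[0,0,0,0,0,0,0],[0,0,0,-0.03,0,0,0],[0,0,0,-0.08,0,0,0],[0,0,0,-0.12,0,0,0],[0,0,0,-0.12,0,0,0],[0,0,0,-0.08,0,0,0],[0,0,0,0,0,0,0]]]'
python3 - <<'E'
from h import *
cv2.imwrite('pics/w5.png',viewer.camera("wrist")[:,:,::-1])
go(437.5,-75,190,82.1)
E
```

```text
time_s: 7.68
tcp_pos: [603.2, 163.9, 201.5]
tcp_rot: [179.6, -0.2, 82.0]
contact_force: [1.1, -0.2, 0.7]
gripper_width: 1.0
t 7.73 pos [602.  163.9 199.1] rot [179.7  -0.2  82. ] w 0.998 F [-0.2 -0.3 -0.7]
turn wz total -0.0002 | shift mm [-259.2 -130.1    9.1] frac [-1.0369 -0.5204  0.0363] | rows 8 each [-0.1296 -0.0651  0.0045]
```

View pics/w5.png

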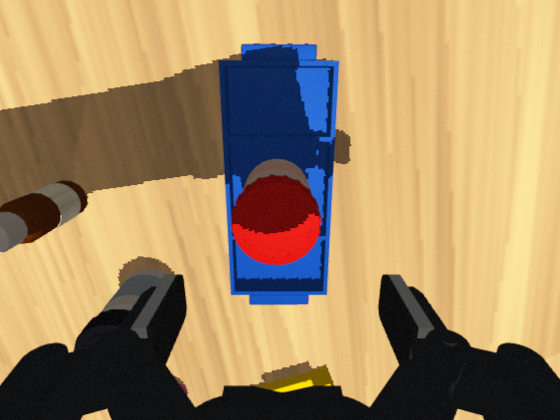

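The red jar stands upright in the middle compartment, lid at about (276,220). Next is the pink bottle.

```bash
python3 -m jog '[[[0,-0.07,-0.035,0,0,0,0],[0,-0.13,-0.065,0,0,0,0],[0,-0.14,-0.07,0,0,0,0],[0,-0.14,-0.07,0,0,0,0],[0,-0.14,-0.07,0,0,0,0],[0,-0.14,-0.07,0,0,0,0],[0,-0.13,-0.065,0,0,0,0],[0,-0.097,-0.05,0,0,0,0],[0,-0.05,-0.025,0,0,0,0],[0,0,0,0,0,0,0],[0,0,0,0,0,0,0]]]'
python3 - <<'E'
from h import *
cv2.imwrite('pics/w6.png',viewer.camera("wrist")[:,:,::-1])
go(437.5,-75,64,82.1); print(proj("wrist",[437.5,-75,97]))
E
```

```text
time_s: 8.65
tcp_pos: [435.8, -74.9, 195.9]
tcp_rot: [-180.0, -0.0, 82.0]
contact_force: [0.9, -1.1, 0.1]
gripper_width: 1.0
t 8.7 pos [436.5 -74.1 196. ] rot [180.   -0.   82.1] w 0.998 F [-1.3  0.4 -0.7]
turn wz total -0.0 | shift mm [ -0.7   1.1 132. ] frac [-0.0028  0.0046  0.5278] | rows 4 each [-0.0007  0.0011  0.132 ]
[[285.68487954 220.3880333 ]]
```

View pics/w6.png

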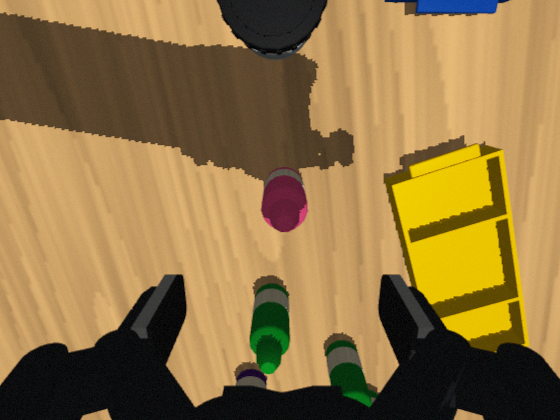

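```bash
python3 - <<'E'
from h import *
print(ray("wrist",(286,223),97),ray("wrist",(267,368),97),proj("wrist",[[437.5,-75,0],[406.5,-195.5,97]]))
E
python3 -m jog '[[[0,0,0.003,0.06,0,0,0],[0,0,0,0.11,0,0,0],[0,0,0,0.12,0,0,0],[0,0,0,0.11,0,0,0],[0,0,0,0.08,0,0,0],[0,0,0,0.04,0,0,0],[0,0,0,0.016,0,0,0],[0,0,0,0,0,0,0]]]'
python3 - <<'E'
from h import *
cv2.imwrite('pics/w7.png',viewer.camera("wrist")[:,:,::-1])
go(437.5,-75,62,82.1)
E
```

```text
[437.45485465 -76.92654397] [ 405.47447411 -198.98844714] [[284.49546821 183.07252958]
 [267.60153237 364.44620575]]
time_s: 9.37
tcp_pos: [436.8, -74.6, 61.5]
tcp_rot: [-179.9, 0.0, 82.1]
contact_force: [-0.1, 0.0, 0.0]
gripper_width: 0.999
t 9.42 pos [437.2 -74.8  62.3] rot [180.   -0.   82.1] w 1.002 F [-0.1  0.6  0.2]
turn wz total -0.0001 | shift mm [-0.1  0.3  0.3] frac [-0.0005  0.0014  0.0011] | rows 1 each [-0.0005  0.0014  0.0011]
```

View pics/w7.png

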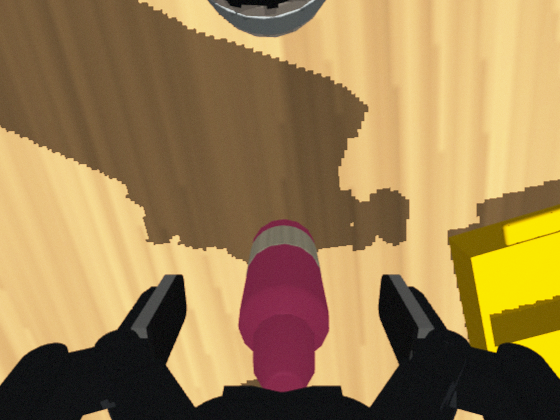

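```bash
python3 -m jog '[[[0,-0.004,0,0,0,0,0],[1,0,0,0,0,0,0],[1,0,0,0,0,0,0],[1,0,0,0,0,0,0],[1,0,0,0,0,0,0],[1,0,0,0,0,0,0],[1,0,0,0,0,0,0],[1,0,0,0,0,0,0],[1,0,0,0,0,0,0],[1,0,0,0,0,0,0],[1,0,0,0,0,0,0]]]' 30
python3 -m jog '[[[1,0,0,-0.02,0,0,0],[1,0,0,-0.06,0,0,0],[1,0,0,-0.1,0,0,0],[1,0,0,-0.12,0,0,0],[1,0,0,-0.12,0,0,0],[1,0,0,-0.08,0,0,0],[1,0,0,-0.03,0,0,0],[1,0,0,0,0,0,0],[1,0,0,0,0,0,0]]]'
python3 - <<'E'
from h import *
cv2.imwrite('pics/w8.png',viewer.camera("wrist")[:,:,::-1])
go(589.6,88.2,195,82.1)
E
```

```text
time_s: 10.33
tcp_pos: [436.7, -76.2, 62.5]
tcp_rot: [180.0, -0.0, 82.0]
contact_force: [-0.1, 0.2, 6.6]
gripper_width: 0.407
time_s: 11.08
tcp_pos: [435.9, -75.9, 194.0]
tcp_rot: [-180.0, -0.0, 82.1]
contact_force: [0.1, -0.2, -1.1]
gripper_width: 0.406
t 11.13 pos [435.5 -75.9 193.5] rot [-179.9    0.    82.1] w 0.41 F [ 0.7  0.1 -0.7]
turn wz total -0.0001 | shift mm [183.8 130.1  -1.5] frac [ 0.7351  0.5205 -0.0062] | rows 6 each [ 0.1225  0.0867 -0.001 ]
```

View pics/w8.png

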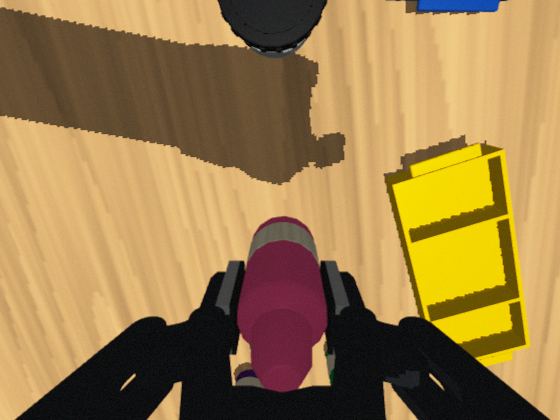

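```bash
python3 -m jog '[[[1,0.055,0.04,0,0,0,0],[1,0.11,0.078,0,0,0,0],[1,0.125,0.088,0,0,0,0],[1,0.125,0.088,0,0,0,0],[1,0.125,0.088,0,0,0,0],[1,0.11,0.078,0,0,0,0],[1,0.06,0.043,0,0,0,0],[1,0.025,0.017,0,0,0,0],[1,0,0,0,0,0,0],[1,0,0,0,0,0,0]]]'
python3 - <<'E'
from h import *
cv2.imwrite('pics/w9.png',viewer.camera("wrist")[:,:,::-1])
go(589.6,88.2,67,82.1)
E
```

```text
time_s: 11.97
tcp_pos: [589.5, 86.8, 193.1]
tcp_rot: [-179.9, 0.1, 82.0]
contact_force: [-0.7, 0.3, -1.1]
gripper_width: 0.414
t 12.02 pos [589.3  86.1 193.5] rot [-1.799e+02  1.000e-01  8.190e+01] w 0.418 F [-0.2  0.6 -0.7]
turn wz total -0.0005 | shift mm [  2.1  -0.  126.5] frac [ 0.0086 -0.      0.5062] | rows 4 each [ 0.0021 -0.      0.1265]
```

View pics/w9.png

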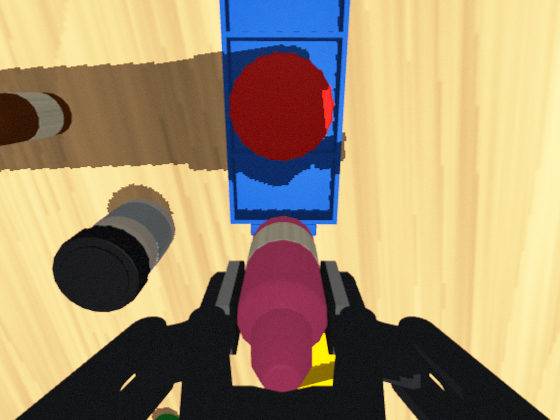

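```bash
python3 -m jog '[[[1,0.006,0,0.05,0,0,0],[1,0,0,0.1,0,0,0],[1,0,0,0.11,0,0,0],[1,0,0,0.1,0,0,0],[1,0,0,0.06,0,0,0],[1,0,0,0.035,0,0,0],[1,0,0,0.02,0,0,0],[1,0,0,0.01,0,0,0],[1,0,0,0.005,0,0,0],[1,0,0,0,0,0,0],[1,0,0,0,0,0,0]]]'
python3 - <<'E'
from h import *
go(589.6,88.2,66,82.1)
cv2.imwrite('pics/w10.png',viewer.camera("wrist")[:,:,::-1])
E
```

```text
time_s: 12.93
tcp_pos: [591.3, 89.3, 72.9]
tcp_rot: [179.9, -0.0, 82.0]
contact_force: [0.4, -0.9, -0.8]
gripper_width: 0.415
t 12.93 pos [591.3  89.3  72.9] rot [179.9  -0.   82. ] w 0.415 F [ 0.4 -0.9 -0.8]
turn wz total -0.0002 | shift mm [-1.3 -1.6  6.9] frac [-0.0053 -0.0062  0.0277] | rows 1 each [-0.0053 -0.0062  0.0277]
```

View pics/w10.png

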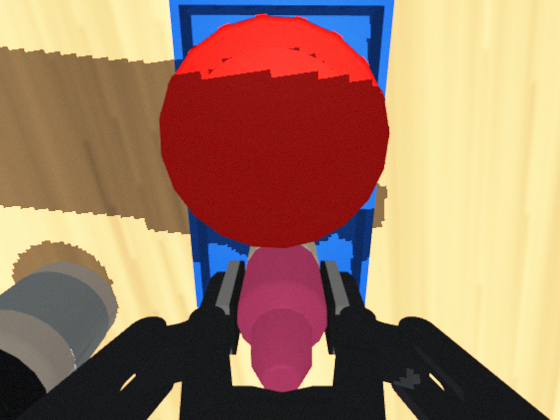

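```bash
python3 -m jog '[[[1,0,0,0.01,0,0,0],[1,0,0,0.006,0,0,0],[1,0,0,0.004,0,0,0],[1,0,0,0,0,0,0]]]'
python3 -m jog '[[[1,0,0,0.004,0,0,0],[1,0,0,0,0,0,0],[1,0,0,0,0,0,0]]]'
```

```text
time_s: 13.32
tcp_pos: [590.6, 89.2, 66.8]
tcp_rot: [-180.0, 0.0, 82.0]
contact_force: [-0.3, -0.5, -0.7]
gripper_width: 0.412
time_s: 13.57
tcp_pos: [590.8, 89.2, 66.6]
tcp_rot: [-180.0, -0.0, 82.0]
contact_force: [-1.1, -0.4, 4.0]
gripper_width: 0.412
```

Floor contact. Now I open the jaws and lift.

```bash
python3 -m jog '[[[0.45,0,0,0,0,0,0],[0.3,0,0,0,0,0,0],[0.15,0,0,0,0,0,0],[0,0,0,0,0,0,0],[0,0,0,0,0,0,0],[0,0,0,0,0,0,0],[0,0,0,-0.04,0,0,0],[0,0,0,-0.1,0,0,0],[0,0,0,-0.13,0,0,0],[0,0,0,-0.13,0,0,0],[0,0,0,-0.1,0,0,0],[0,0,0,-0.02,0,0,0]]]'
python3 - <<'E'
from h import *
cv2.imwrite('pics/w11.png',viewer.camera("wrist")[:,:,::-1])
go(451,62.5,195,101.4)
E
```

```text
time_s: 14.57
tcp_pos: [593.3, 89.1, 201.5]
tcp_rot: [179.6, -0.2, 82.0]
contact_force: [0.4, -0.5, 0.2]
gripper_width: 0.999
t 14.62 pos [592.8  89.3 200.3] rot [179.7  -0.2  82. ] w 0.996 F [ 0.9 -0.3  0.4]
turn wz total -0.0539 | shift mm [   1.8 -144.3    5.3] frac [ 0.0071 -0.5772  0.0211] | rows 4 each [ 0.0018 -0.1443  0.0053]
```

View pics/w11.png

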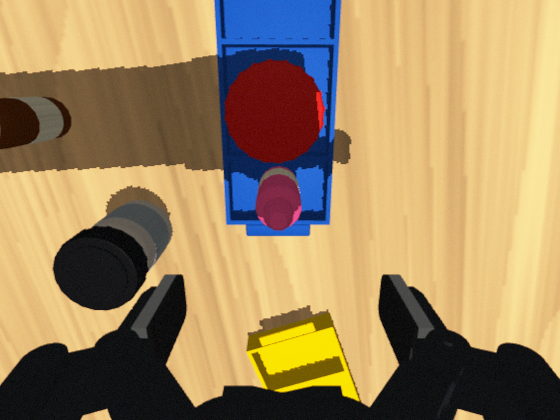

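Pink stands upright in the near end compartment. Next is the black jar, lid at (97,270).

```bash
python3 - <<'E'
from h import *
print(ray("wrist",(97,269),94))
E
python3 -m jog '[[[0,0,0,0,0,0,-0.018],[0,0,0,0,0,0,-0.018],[0,0,0,0,0,0,-0.018],[0,0,-0.06,0,0,0,0],[0,0,-0.12,0,0,0,0],[0,0,-0.14,0,0,0,0],[0,0,-0.13,0,0,0,0],[0,0,-0.087,0,0,0,0],[0,0.007,-0.04,0.02,0,0,0],[0,0,0,0,0,0,0],[0,0,0,0,0,0,0]]]'
python3 - <<'E'
from h import *
cv2.imwrite('pics/w12.png',viewer.camera("wrist")[:,:,::-1])
go(451,62.5,84,101.4)
print(proj("wrist",[451,62.5,94]))
E
```

```text
[451.15291232  67.49939083]
time_s: 15.53
tcp_pos: [448.6, 62.4, 190.7]
tcp_rot: [-180.0, -0.0, 101.5]
contact_force: [1.1, 0.6, -0.9]
gripper_width: 1.003
t 15.58 pos [449.6  62.5 191. ] rot [180.    0.  101.5] w 0.999 F [-0.3 -0.1 -0.9]
turn wz total 0.0003 | shift mm [ -0.3   1.4 107. ] frac [-0.0012  0.0056  0.4281] | rows 3 each [-0.0004  0.0019  0.1427]
[[286.12115956 221.4031028 ]]
```

View pics/w12.png

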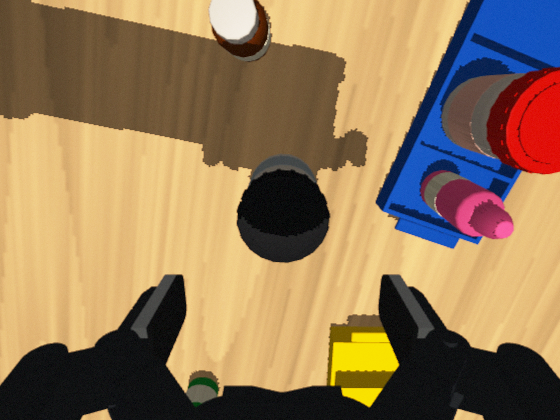

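```bash
python3 -m jog '[[[0,0.008,-0.001,0.05,0,0,0],[0,0,0,0.1,0,0,0],[0,0,0,0.12,0,0,0],[0,0,0,0.09,0,0,0],[0,0,0,0.05,0,0,0],[0,0,0,0.02,0,0,0],[0,0,0,0,0,0,0]]]'
python3 - <<'E'
from h import *
cv2.imwrite('pics/w13.png',viewer.camera("wrist")[:,:,::-1])
go(448.6,64.5,84,101.4)
E
```

```text
time_s: 16.17
tcp_pos: [448.7, 64.0, 82.5]
tcp_rot: [-179.9, 0.0, 101.5]
contact_force: [0.6, 0.4, -0.0]
gripper_width: 1.002
t 16.22 pos [449.1  64.1  83.4] rot [-180.     0.   101.5] w 0.996 F [-0.2  0.2 -0.2]
turn wz total 0.0002 | shift mm [ 0.5 -0.5 -0.6] frac [ 0.002  -0.0018 -0.0026] | rows 1 each [ 0.002  -0.0018 -0.0026]
```

View pics/w13.png

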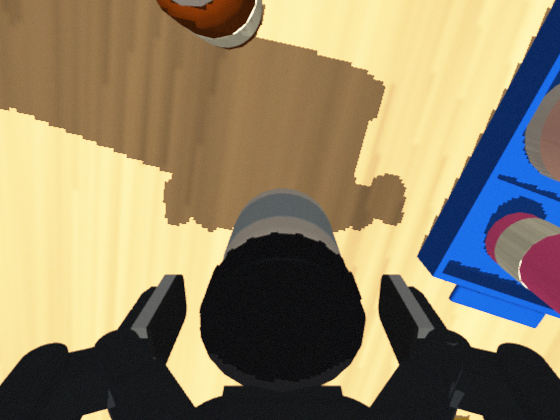

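Well centred (lid 200–365, jaws 185–382). Grip and lift.

```bash
python3 -m jog '[[[1,0,0,0,0,0,0],[1,0,0,0,0,0,0],[1,0,0,0,0,0,0],[1,0,0,0,0,0,0],[1,0,0,0,0,0,0],[1,0,0,0,0,0,0],[1,0,0,0,0,0,0],[1,0,0,0,0,0,0],[1,0,0,0,0,0,0]]]' 50
python3 -m jog '[[[1,0,0,-0.02,0,0,0],[1,0,0,-0.05,0,0,0],[1,0,0,-0.1,0,0,0],[1,0,0,-0.12,0,0,0],[1,0,0,-0.1,0,0,0],[1,0,0,-0.06,0,0,0],[1,0,0,-0.02,0,0,0],[1,0,0,0,0,0,0],[1,0,0,0,0,0,0]]]'
python3 - <<'E'
from h import *
go(596.9,-177.7,200,101.4)
E
```

```text
time_s: 16.97
tcp_pos: [449.3, 64.4, 84.8]
tcp_rot: [179.9, -0.0, 101.5]
contact_force: [-1.8, -0.8, 7.3]
gripper_width: 0.729
time_s: 17.72
tcp_pos: [447.7, 64.2, 200.5]
tcp_rot: [-180.0, -0.0, 101.5]
contact_force: [0.1, 0.0, -3.4]
gripper_width: 0.724
t 17.72 pos [447.7  64.2 200.5] rot [-180.    -0.   101.5] w 0.724 F [ 0.1  0.  -3.4]
turn wz total 0.0003 | shift mm [-266.6   98.4    0.5] frac [-1.0666  0.3937  0.0021] | rows 7 each [-0.1524  0.0562  0.0003]
```

```bash
python3 -m jog '[[[1,-0.055,0.02,0,0,0,0],[1,-0.11,0.04,0,0,0,0],[1,-0.13,0.048,0,0,0,0],[1,-0.14,0.052,0,0,0,0],[1,-0.14,0.052,0,0,0,0],[1,-0.14,0.052,0,0,0,0],[1,-0.13,0.048,0,0,0,0],[1,-0.11,0.04,0,0,0,0],[1,-0.075,0.028,0,0,0,0],[1,-0.037,0.014,0,0,0,0],[1,0,0,0,0,0,0],[1,0,0,0,0,0,0]]]'
python3 - <<'E'
from h import *
cv2.imwrite('pics/w14.png',viewer.camera("wrist")[:,:,::-1])
go(596.9,-177.7,92,101.4)
a=np.radians(11.4);R=np.array([[np.cos(a),-np.sin(a)],[np.sin(a),np.cos(a)]])
for l in [(-48,108),(48,108),(-48,-108),(48,-108)]:
    w=R@np.array(l)+(596.9,-177.7); print(l,proj("wrist",[*w,25]).round(1))
E
```

```text
time_s: 18.72
tcp_pos: [596.9, -177.1, 199.3]
tcp_rot: [-179.8, -0.1, 101.4]
contact_force: [0.6, 0.3, -3.5]
gripper_width: 0.723
t 18.77 pos [ 597.  -176.2  199.6] rot [-1.799e+02 -1.000e-01  1.015e+02] w 0.723 F [-0.6  1.  -3.6]
turn wz total 0.0003 | shift mm [ -1.5  -0.4 107.6] frac [-0.0059 -0.0016  0.4306] | rows 3 each [-0.002  -0.0005  0.1435]
(-48, 108) [[223.2  59.4]]
(48, 108) [[344.9  59.5]]
(-48, -108) [[235.1 295. ]]
(48, -108) [[331.5 295.3]]
```

View pics/w14.png

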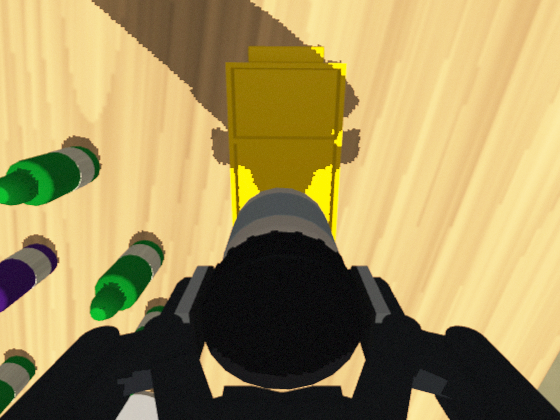

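```bash
python3 -m jog '[[[1,-0.009,0.003,0.05,0,0,0],[1,0,0,0.1,0,0,0],[1,0,0,0.11,0,0,0],[1,0,0,0.08,0,0,0],[1,0,0,0.04,0,0,0],[1,0,0,0.025,0,0,0],[1,0,0,0.01,0,0,0],[1,0,0,0,0,0,0],[1,0,0,0,0,0,0]]]'
python3 - <<'E'
from h import *
go(598.2,-179,89,101.4)
E
```

```text
time_s: 19.52
tcp_pos: [599.9, -179.9, 98.3]
tcp_rot: [179.9, 0.0, 101.5]
contact_force: [-0.5, -0.1, -2.9]
gripper_width: 0.723
t 19.52 pos [ 599.9 -179.9   98.3] rot [179.9   0.  101.5] w 0.723 F [-0.5 -0.1 -2.9]
turn wz total 0.0002 | shift mm [ 1.2 -1.5  9.3] frac [ 0.0047 -0.006   0.0374] | rows 1 each [ 0.0047 -0.006   0.0374]
```

```bash
python3 -m jog '[[[1,0.002,-0.004,0.012,0,0,0],[1,0,0,0.009,0,0,0],[1,0,0,0.006,0,0,0],[1,0,0,0.003,0,0,0],[1,0,0,0,0,0,0]]]'
python3 -m jog '[[[1,0,0,0.004,0,0,0],[1,0,0,0,0,0,0],[1,0,0,0,0,0,0]]]'
```

```text
time_s: 19.93
tcp_pos: [598.0, -179.4, 89.7]
tcp_rot: [-180.0, -0.0, 101.5]
contact_force: [0.4, 0.1, -3.7]
gripper_width: 0.724
time_s: 20.18
tcp_pos: [598.2, -179.5, 89.0]
tcp_rot: [180.0, 0.0, 101.5]
contact_force: [-0.2, 0.1, -1.6]
gripper_width: 0.726
```

```bash
python3 -m jog '[[[1,0,0,0.002,0,0,0],[1,0,0,0,0,0,0],[0.15,0,0,0,0,0,0],[0.1,0,0,0,0,0,0],[0,0,0,0,0,0,0],[0,0,0,0,0,0,0],[0,0,0,0,0,0,0],[0,0,0,-0.03,0,0,0],[0,0,0,-0.08,0,0,0],[0,0,0,-0.12,0,0,0],[0,0,0,-0.12,0,0,0],[0,0,0,-0.06,0,0,0]]]'
python3 - <<'E'
from h import *
cv2.imwrite('pics/w15.png',viewer.camera("wrist")[:,:,::-1])
go(406.2,-197,195,101.4)
E
```

```text
time_s: 21.18
tcp_pos: [599.4, -180.4, 194.9]
tcp_rot: [179.8, 0.1, 101.4]
contact_force: [0.5, 0.2, 1.0]
gripper_width: 1.002
t 21.23 pos [ 600.5 -180.7  196.9] rot [179.6   0.2 101.4] w 0.998 F [ 1.2 -0.3  1.1]
turn wz total 0.0001 | shift mm [  22.4 -193.7    1.9] frac [ 0.0898 -0.7748  0.0074] | rows 5 each [ 0.018  -0.155   0.0015]
```

View pics/w15.png

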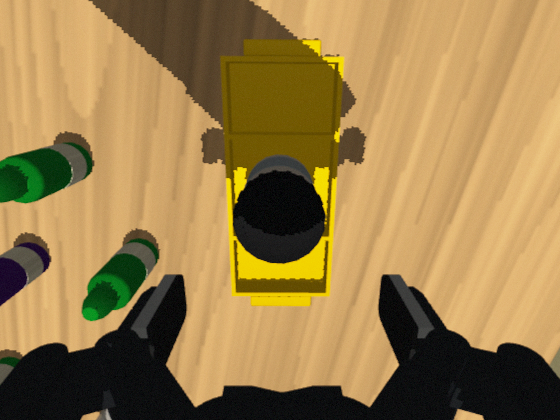

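The black jar is in the middle compartment. Now the green bottle nearest the base.

```bash
python3 -m jog '[[[0,0.01,-0.07,0,0,0,0],[0,0.015,-0.13,0,0,0,0],[0,0.017,-0.15,0,0,0,0],[0,0.017,-0.15,0,0,0,0],[0,0.015,-0.13,0,0,0,0],[0,0.01,-0.09,0,0,0,0],[0,0.005,-0.052,0,0,0,0],[0,0,0,0,0,0,0],[0,0,0,0,0,0,0]]]'
python3 - <<'E'
from h import *
cv2.imwrite('pics/w16.png',viewer.camera("wrist")[:,:,::-1])
go(406.2,-197,62,101.4)
print(proj("wrist",[[406.2,-197,97],[406.2,-197,0]]))
E
```

```text
time_s: 21.98
tcp_pos: [405.5, -196.0, 191.4]
tcp_rot: [179.9, 0.0, 101.5]
contact_force: [0.7, -1.2, 0.4]
gripper_width: 0.996
t 22.03 pos [ 406.3 -195.9  191.4] rot [1.799e+02 1.000e-01 1.015e+02] w 0.998 F [-0.2 -0.4  0. ]
turn wz total 0.0003 | shift mm [ -1.   -0.3 129.4] frac [-0.0041 -0.0012  0.5175] | rows 4 each [-0.001  -0.0003  0.1294]
[[283.455897   223.79899998]
 [282.76919501 184.8851869 ]]
```

View pics/w16.png

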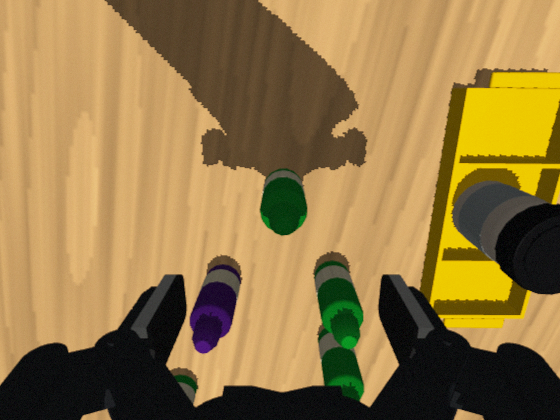

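```bash
python3 -m jog '[[[0,-0.003,0,0.06,0,0,0],[0,0,0,0.11,0,0,0],[0,0,0,0.12,0,0,0],[0,0,0,0.1,0,0,0],[0,0,0,0.07,0,0,0],[0,0,0,0.04,0,0,0],[0,0,0,0.016,0,0,0],[0,0,0,0,0,0,0]]]'
python3 - <<'E'
from h import *
cv2.imwrite('pics/w17.png',viewer.camera("wrist")[:,:,::-1])
go(406.2,-196.5,62,101.4)
E
```

```text
time_s: 22.7
tcp_pos: [405.3, -196.8, 61.2]
tcp_rot: [-180.0, -0.0, 101.5]
contact_force: [-0.1, -0.0, -0.1]
gripper_width: 1.002
t 22.75 pos [ 405.6 -197.    62. ] rot [180.    0.  101.5] w 0.997 F [-0.5 -0.3  0.4]
turn wz total 0.0003 | shift mm [ 0.3  0.7 -0. ] frac [ 0.0013  0.0029 -0.0002] | rows 1 each [ 0.0013  0.0029 -0.0002]
```

View pics/w17.png

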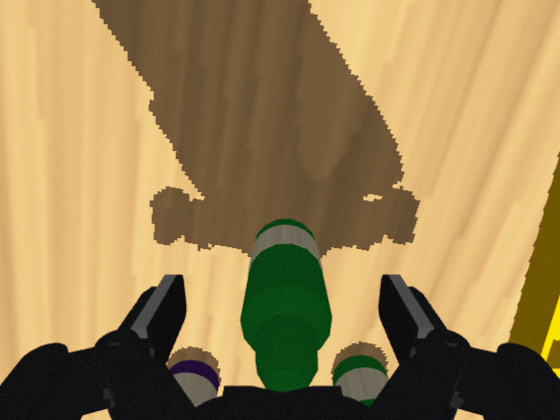

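```bash
python3 -m jog '[[[0,0,0.002,0,0,0,0],[1,0,0,0,0,0,0],[1,0,0,0,0,0,0],[1,0,0,0,0,0,0],[1,0,0,0,0,0,0],[1,0,0,0,0,0,0],[1,0,0,0,0,0,0],[1,0,0,0,0,0,0],[1,0,0,0,0,0,0],[1,0,0,0,0,0,0],[1,0,0,0,0,0,0]]]' 30
python3 -m jog '[[[1,0,0,-0.02,0,0,0],[1,0,0,-0.06,0,0,0],[1,0,0,-0.1,0,0,0],[1,0,0,-0.12,0,0,0],[1,0,0,-0.12,0,0,0],[1,0,0,-0.08,0,0,0],[1,0,0,-0.03,0,0,0],[1,0,0,0,0,0,0],[1,0,0,0,0,0,0]]]'
python3 - <<'E'
from h import *
cv2.imwrite('pics/w18.png',viewer.camera("wrist")[:,:,::-1])
go(613.5,-253.8,195,101.4)
E
```

```text
time_s: 23.67
tcp_pos: [405.5, -196.7, 62.2]
tcp_rot: [180.0, 0.0, 101.5]
contact_force: [-0.2, 0.7, 6.5]
gripper_width: 0.406
time_s: 24.42
tcp_pos: [404.8, -196.2, 193.7]
tcp_rot: [-180.0, -0.0, 101.5]
contact_force: [0.3, 0.9, -0.9]
gripper_width: 0.411
t 24.47 pos [ 404.4 -196.1  193.2] rot [-1.799e+02 -1.000e-01  1.015e+02] w 0.406 F [-0.1  0.2 -1.1]
turn wz total 0.0003 | shift mm [-97.9 193.6  -1.8] frac [-0.3914  0.7745 -0.0073] | rows 6 each [-0.0652  0.1291 -0.0012]
```

View pics/w18.png

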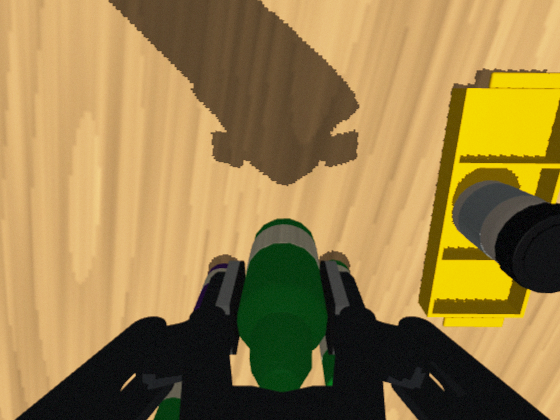

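```bash
python3 -m jog '[[[1,-0.03,0.06,0,0,0,0],[1,-0.055,0.11,0,0,0,0],[1,-0.065,0.13,0,0,0,0],[1,-0.065,0.13,0,0,0,0],[1,-0.065,0.13,0,0,0,0],[1,-0.055,0.11,0,0,0,0],[1,-0.035,0.07,0,0,0,0],[1,-0.02,0.034,0,0,0,0],[1,0,0,0,0,0,0],[1,0,0,0,0,0,0]]]'
python3 - <<'E'
from h import *
cv2.imwrite('pics/w19.png',viewer.camera("wrist")[:,:,::-1])
go(613.5,-253.8,67,101.4)
a=np.radians(11.4);R=np.array([[np.cos(a),-np.sin(a)],[np.sin(a),np.cos(a)]])
for l in [(-48,108),(48,108),(-48,-108),(48,-108)]:
    w=R@np.array(l)+(598.5,-179.3); print(l,proj("wrist",[*w,25]).round(1))
E
```

```text
time_s: 25.3
tcp_pos: [613.0, -253.7, 191.7]
tcp_rot: [-179.8, -0.1, 101.4]
contact_force: [-0.3, 0.2, -0.8]
gripper_width: 0.414
t 25.35 pos [ 612.6 -253.7  192.3] rot [-1.798e+02 -1.000e-01  1.014e+02] w 0.405 F [-0.4  0.2 -0.1]
turn wz total 0.0001 | shift mm [ -0.3   0.9 125.3] frac [-0.0012  0.0036  0.5013] | rows 4 each [-0.0003  0.0009  0.1253]
(-48, 108) [[216.9 -62.1]]
(48, 108) [[355.2 -62.3]]
(-48, -108) [[232. 226.]]
(48, -108) [[338.5 226.1]]
```

View pics/w19.png

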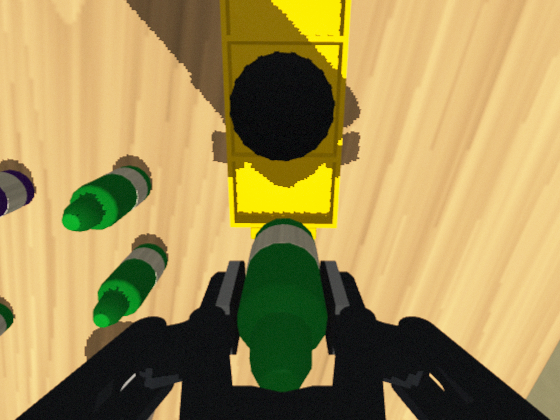

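```bash
python3 -m jog '[[[1,0,0,0.05,0,0,0],[1,0,0,0.1,0,0,0],[1,0,0,0.11,0,0,0],[1,0,0,0.1,0,0,0],[1,0,0,0.06,0,0,0],[1,0,0,0.035,0,0,0],[1,0,0,0.02,0,0,0],[1,0,0,0.008,0,0,0],[1,0,0,0,0,0,0],[1,0,0,0,0,0,0]]]'
python3 - <<'E'
from h import *
go(613.5,-253.8,66.5,101.4)
E
```

```text
time_s: 26.18
tcp_pos: [614.9, -254.2, 74.7]
tcp_rot: [179.9, 0.1, 101.5]
contact_force: [0.0, -0.1, -0.3]
gripper_width: 0.409
t 26.18 pos [ 614.9 -254.2   74.7] rot [1.799e+02 1.000e-01 1.015e+02] w 0.409 F [ 0.  -0.1 -0.3]
turn wz total 0.0002 | shift mm [ 0.6 -1.3  8.2] frac [ 0.0025 -0.0051  0.0329] | rows 1 each [ 0.0025 -0.0051  0.0329]
```

```bash
python3 -m jog '[[[1,0,0,0.012,0,0,0],[1,0,0,0.008,0,0,0],[1,0,0,0.006,0,0,0],[1,0,0,0,0,0,0],[1,0,0,0,0,0,0]]]'
python3 -m jog '[[[1,0,0,0.004,0,0,0],[1,0,0,0,0,0,0],[1,0,0,0,0,0,0]]]'
```

```text
time_s: 26.6
tcp_pos: [614.2, -253.7, 67.0]
tcp_rot: [-180.0, -0.0, 101.5]
contact_force: [0.0, 0.3, -1.1]
gripper_width: 0.41
time_s: 26.85
tcp_pos: [614.4, -253.8, 66.4]
tcp_rot: [180.0, 0.0, 101.5]
contact_force: [-0.1, -0.3, 2.8]
gripper_width: 0.409
```

```bash
python3 -m jog '[[[0.45,0,0,0,0,0,0],[0.3,0,0,0,0,0,0],[0.15,0,0,0,0,0,0],[0,0,0,0,0,0,0],[0,0,0,0,0,0,0],[0,0,0,0,0,0,0],[0,0,0,-0.04,0,0,0],[0,0,0,-0.1,0,0,0],[0,0,0,-0.13,0,0,0],[0,0,0,-0.13,0,0,0],[0,0,0,-0.1,0,0,0],[0,0,0,-0.02,0,0,0]]]'
python3 - <<'E'
from h import *
cv2.imwrite('pics/w20.png',viewer.camera("wrist")[:,:,::-1])
go(397,180,197,101.4)
E
```

```text
time_s: 27.85
tcp_pos: [616.3, -255.3, 202.1]
tcp_rot: [179.6, 0.2, 101.4]
contact_force: [0.7, 0.0, -0.2]
gripper_width: 1.003
t 27.9 pos [ 615.9 -254.9  200.7] rot [179.6   0.2 101.5] w 1.003 F [ 0.6 -0.   0.1]
turn wz total 0.0001 | shift mm [ 469.6 -128.6    3.7] frac [ 1.8785 -0.5145  0.0149] | rows 12 each [ 0.1565 -0.0429  0.0012]
```

View pics/w20.png

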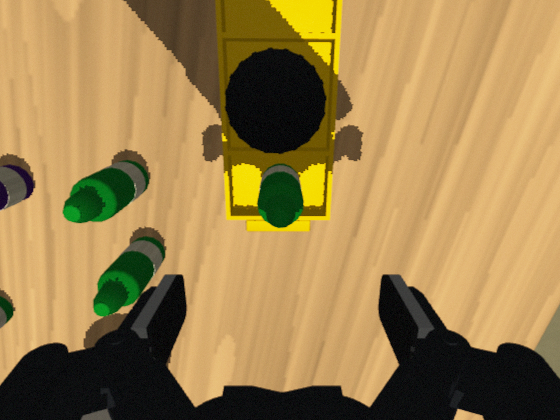

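The green bottle stands upright in its end compartment. Last one: the amber bottle.

```bash
python3 -m jog '[[[0,0.08,-0.022,0,0,0,0],[0,0.14,-0.038,0,0,0,0],[0,0.15,-0.041,0,0,0,0],[0,0.15,-0.041,0,0,0,0],[0,0.15,-0.041,0,0,0,0],[0,0.15,-0.041,0,0,0,0],[0,0.15,-0.041,0,0,0,0],[0,0.15,-0.041,0,0,0,0],[0,0.15,-0.041,0,0,0,0],[0,0.15,-0.041,0,0,0,0],[0,0.15,-0.041,0,0,0,0],[0,0.14,-0.038,0,0,0,0]]]'
python3 -m jog '[[[0,0.11,-0.03,0,0,0,0],[0,0.058,-0.016,0,0,0,0],[0,0,0,0,0,0,0],[0,0,0,0,0,0,0]]]'
python3 - <<'E'
from h import *
cv2.imwrite('pics/w21.png',viewer.camera("wrist")[:,:,::-1])
go(396.5,180,62,101.4)
print(proj("wrist",[[396.5,180,97],[396.5,180,0]]))
E
```

```text
time_s: 28.9
tcp_pos: [412.7, 143.5, 195.5]
tcp_rot: [-179.9, 0.0, 101.5]
contact_force: [-0.5, 1.2, 0.4]
gripper_width: 1.0
time_s: 29.23
tcp_pos: [394.3, 181.1, 195.5]
tcp_rot: [-179.9, 0.0, 101.6]
contact_force: [0.3, -0.7, 0.6]
gripper_width: 1.001
t 29.28 pos [394.8 180.2 195.6] rot [-180.     0.   101.5] w 1.001 F [-0.4 -0.1  0.6]
turn wz total 0.0002 | shift mm [ -0.5   1.6 133.6] frac [-0.0022  0.0063  0.5345] | rows 4 each [-0.0005  0.0016  0.1336]
[[286.52077277 220.75861945]
 [285.25508264 183.18889253]]
```

View pics/w21.png

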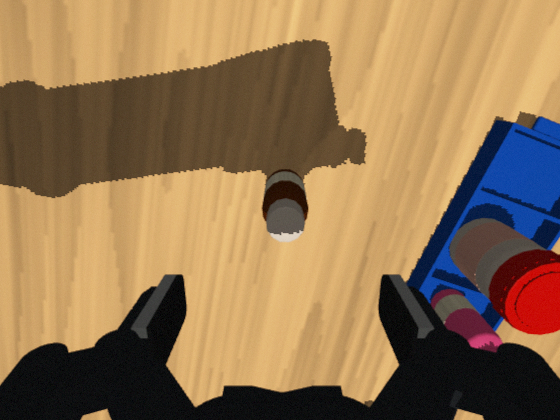

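```bash
python3 -m jog '[[[0,0,0.004,0.06,0,0,0],[0,0,0,0.11,0,0,0],[0,0,0,0.12,0,0,0],[0,0,0,0.1,0,0,0],[0,0,0,0.08,0,0,0],[0,0,0,0.045,0,0,0],[0,0,0,0.018,0,0,0],[0,0,0,0,0,0,0]]]'
python3 - <<'E'
from h import *
cv2.imwrite('pics/w22.png',viewer.camera("wrist")[:,:,::-1])
go(396.5,180,62,101.4)
E
```

```text
time_s: 29.95
tcp_pos: [396.1, 179.4, 61.9]
tcp_rot: [-179.9, 0.1, 101.3]
contact_force: [-0.1, 0.0, -0.5]
gripper_width: 1.001
t 30.0 pos [396.5 179.9  62.7] rot [-180.     0.   101.4] w 1.0 F [ 0.4 -0.4 -0.7]
turn wz total -0.0001 | shift mm [0.1 0.  0.7] frac [0.0003 0.0002 0.0029] | rows 1 each [0.0003 0.0002 0.0029]
```

View pics/w22.png

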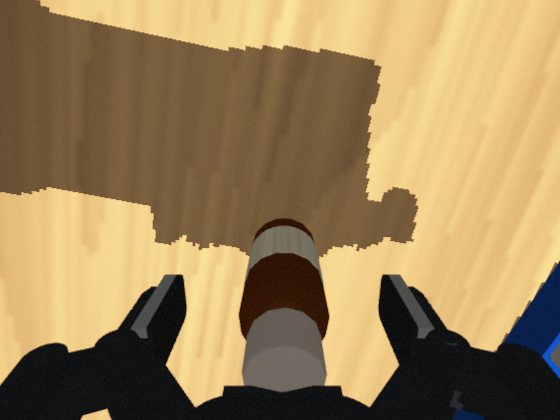

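```bash
python3 -m jog '[[[1,0,0,0,0,0,0],[1,0,0,0,0,0,0],[1,0,0,0,0,0,0],[1,0,0,0,0,0,0],[1,0,0,0,0,0,0],[1,0,0,0,0,0,0],[1,0,0,0,0,0,0],[1,0,0,0,0,0,0],[1,0,0,0,0,0,0],[1,0,0,0,0,0,0]]]' 35
python3 -m jog '[[[1,0,0,-0.02,0,0,0],[1,0,0,-0.06,0,0,0],[1,0,0,-0.1,0,0,0],[1,0,0,-0.12,0,0,0],[1,0,0,-0.12,0,0,0],[1,0,0,-0.08,0,0,0],[1,0,0,-0.03,0,0,0],[1,0,0,0,0,0,0],[1,0,0,0,0,0,0]]]'
python3 - <<'E'
from h import *
cv2.imwrite('pics/w23.png',viewer.camera("wrist")[:,:,::-1])
go(583.5,-104.8,195,101.4)
E
```

```text
time_s: 30.83
tcp_pos: [396.4, 181.4, 63.5]
tcp_rot: [179.9, -0.0, 101.5]
contact_force: [-1.3, -0.6, 8.0]
gripper_width: 0.407
time_s: 31.58
tcp_pos: [395.6, 181.1, 194.8]
tcp_rot: [-180.0, -0.0, 101.5]
contact_force: [-0.0, 1.1, -1.5]
gripper_width: 0.403
t 31.63 pos [395.2 180.8 194.2] rot [-179.9    0.   101.5] w 0.411 F [-0.8 -1.  -1.8]
turn wz total 0.0003 | shift mm [-317.2  128.1   -0.8] frac [-1.2687  0.5126 -0.0031] | rows 9 each [-0.141   0.057  -0.0003]
```

View pics/w23.png

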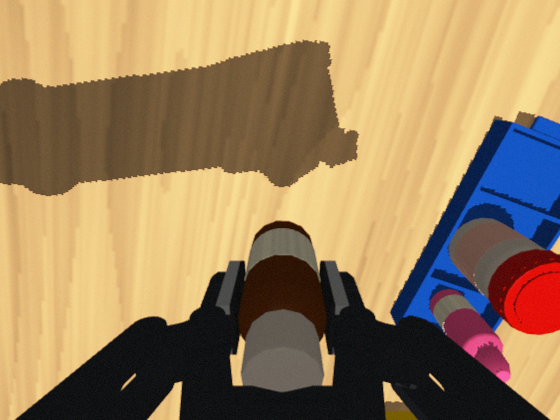

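```bash
python3 -m jog '[[[1,-0.06,0.024,0,0,0,0],[1,-0.115,0.047,0,0,0,0],[1,-0.14,0.057,0,0,0,0],[1,-0.145,0.059,0,0,0,0],[1,-0.145,0.059,0,0,0,0],[1,-0.145,0.059,0,0,0,0],[1,-0.145,0.059,0,0,0,0],[1,-0.14,0.057,0,0,0,0],[1,-0.12,0.047,0,0,0,0],[1,-0.08,0.032,0,0,0,0],[1,-0.034,0.013,0,0,0,0],[1,0,0,0,0,0,0]]]'
python3 - <<'E'
from h import *
cv2.imwrite('pics/w24.png',viewer.camera("wrist")[:,:,::-1])
go(583.5,-104.8,67,101.4)
a=np.radians(11.4);R=np.array([[np.cos(a),-np.sin(a)],[np.sin(a),np.cos(a)]])
for l in [(-48,108),(48,108),(-48,-108),(48,-108)]:
    w=R@np.array(l)+(598.5,-179.3); print(l,proj("wrist",[*w,25]).round(1))
E
```

```text
time_s: 32.63
tcp_pos: [584.5, -106.8, 193.4]
tcp_rot: [-179.8, 0.1, 101.3]
contact_force: [0.1, -0.1, -1.3]
gripper_width: 0.406
t 32.68 pos [ 583.9 -104.7  193.4] rot [-179.8   -0.   101.4] w 0.403 F [-0.8  1.1 -1.9]
turn wz total -0.0 | shift mm [-1.000e-01 -4.000e-01  1.264e+02] frac [-2.000e-04 -1.600e-03  5.057e-01] | rows 4 each [-1.000e-04 -4.000e-04  1.264e-01]
(-48, 108) [[226.8 154.6]]
(48, 108) [[340.7 154.5]]
(-48, -108) [[237.9 359.2]]
(48, -108) [[329.4 359.3]]
```

View pics/w24.png

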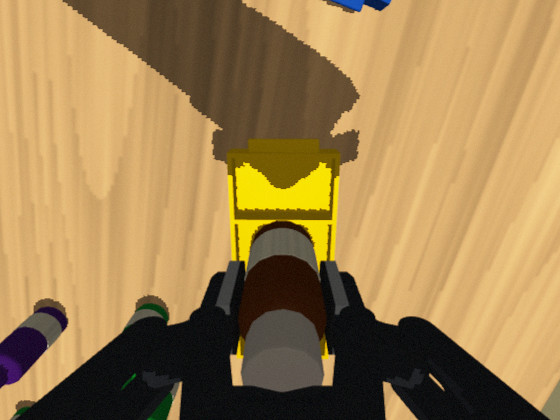

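```bash
python3 -m jog '[[[1,0,0,0.05,0,0,0],[1,0,0,0.1,0,0,0],[1,0,0,0.11,0,0,0],[1,0,0,0.1,0,0,0],[1,0,0,0.06,0,0,0],[1,0,0,0.035,0,0,0],[1,0,0,0.02,0,0,0],[1,0,0,0.008,0,0,0],[1,0,0,0,0,0,0],[1,0,0,0,0,0,0]]]'
python3 - <<'E'
from h import *
go(583.5,-104.8,67,101.4)
E
```

```text
time_s: 33.52
tcp_pos: [585.4, -104.2, 75.4]
tcp_rot: [179.9, 0.0, 101.5]
contact_force: [-0.5, 0.2, -1.6]
gripper_width: 0.407
t 33.52 pos [ 585.4 -104.2   75.4] rot [179.9   0.  101.5] w 0.407 F [-0.5  0.2 -1.6]
turn wz total 0.0002 | shift mm [-0.2 -2.   8.4] frac [-0.001  -0.0081  0.0335] | rows 1 each [-0.001  -0.0081  0.0335]
```

```bash
python3 -m jog '[[[1,0,-0.004,0.012,0,0,0],[1,0,0,0.008,0,0,0],[1,0,0,0.005,0,0,0],[1,0,0,0,0,0,0],[1,0,0,0,0,0,0]]]'
python3 -m jog '[[[1,0,0,0.004,0,0,0],[1,0,0,0,0,0,0],[1,0,0,0,0,0,0]]]'
```

```text
time_s: 33.93
tcp_pos: [583.9, -104.5, 68.3]
tcp_rot: [180.0, -0.0, 101.5]
contact_force: [0.3, -0.2, -1.5]
gripper_width: 0.405
time_s: 34.18
tcp_pos: [584.1, -104.6, 67.6]
tcp_rot: [180.0, 0.0, 101.5]
contact_force: [-0.0, 0.4, 2.4]
gripper_width: 0.406
```

```bash
python3 -m jog '[[[0.45,0,0,0,0,0,0],[0.3,0,0,0,0,0,0],[0.15,0,0,0,0,0,0],[0,0,0,0,0,0,0],[0,0,0,0,0,0,0],[0,0,0,0,0,0,0],[0,0,0,-0.04,0,0,0],[0,0,0,-0.1,0,0,0],[0,0,0,-0.13,0,0,0],[0,0,0,-0.13,0,0,0],[0,0,0,-0.13,0,0,0],[0,0,0,-0.1,0,0,0]]]'
python3 -m jog '[[[0,0,-0.1,0,0,0,0],[0,0,-0.14,0,0,0,0],[0,0,-0.14,0,0,0,0],[0,0,-0.14,0,0,0,0],[0,0,-0.1,0,0,0,0],[0,0,0,0,0,0,0],[0,0,0,0,0,0,0]]]'
python3 - <<'E'
from h import *
go(0,0,0)
b=viewer.camera("scene")[:,:,::-1]; t=viewer.camera("top")[:,:,::-1]
cv2.imwrite('pics/s25.png',cv2.resize(b[120:300,60:460],(800,360),interpolation=2)); cv2.imwrite('pics/t25.png',cv2.resize(t[120:300,60:510],(800,320),interpolation=2))
cv2.imwrite('pics/s25f.png',b)
E
```

```text
time_s: 35.18
tcp_pos: [584.3, -105.1, 228.2]
tcp_rot: [179.9, 0.0, 101.4]
contact_force: [0.6, 0.8, 0.7]
gripper_width: 0.998
time_s: 35.77
tcp_pos: [431.0, -135.6, 225.5]
tcp_rot: [179.9, -0.1, 101.4]
contact_force: [0.8, 0.5, -0.5]
gripper_width: 0.999
t 35.77 pos [ 431.  -135.6  225.5] rot [ 1.799e+02 -1.000e-01  1.014e+02] w 0.999 F [ 0.8  0.5 -0.5]
turn wz total -0.0 | shift mm [ 218.  -395.8  225.5] frac [ 0.8722 -1.583   0.9019] | rows 13 each [ 0.0671 -0.1218  0.0694]
```

View pics/s25.png

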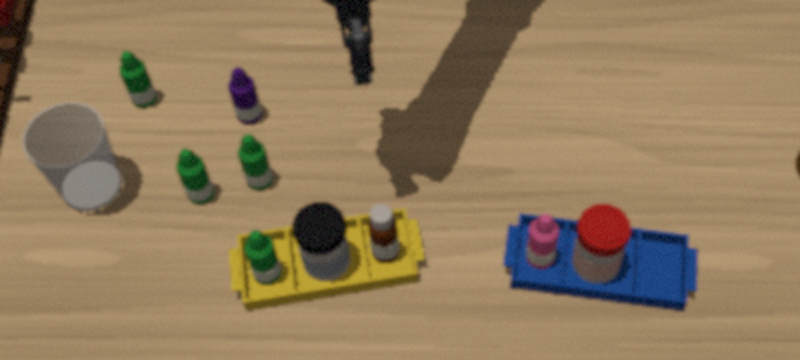

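View pics/t25.png

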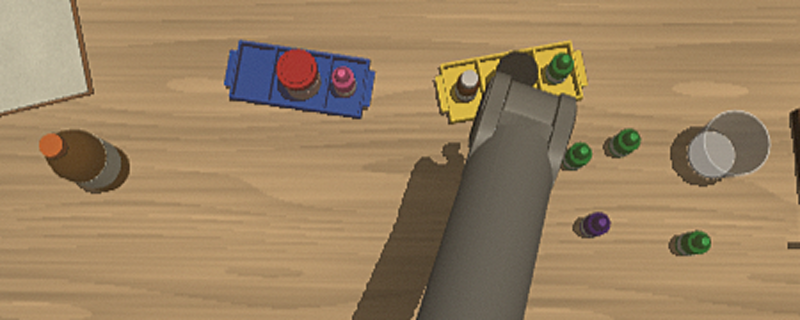

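Both pictures show the two kits complete: every jar and bottle upright in its own compartment, and the purple bottle, the other three greens, the oil bottle and the beaker where they were. The gripper is open and clear at z 225, so I'm handing the job in.

```bash
python3 -c "
from station import close_job
print(close_job())"
```

```text
the job is handed in; nothing more can be done
None
```

Both kits are made up and the job is handed in; the last robot time I read was 35.8 s, against the 112 s limit.

- **Blue tray:** red-lidded jar in the middle, pink bottle in one end.
- **Yellow tray:** black-lidded jar in the middle, green bottle in one end and amber bottle in the other. The green is the one that stood nearest the base (about 451 mm away; the next nearest was 552 mm).

**Last checks:** the final scene and top pictures show all five pieces upright in their own compartments. The purple bottle, the other greens and the beaker are unmoved. The oil bottle looks unmoved in the top picture, as the scene crop left it out. The gripper was open and clear, with the contact force near zero.

Nothing slipped or tipped. The largest contact force shown at the end of a move was under 10 N; forces during moves are not shown. The only disagreements were position estimates, mostly 2–5 mm between cameras and up to about 7 mm for the blue tray. I settled those with close wrist views before each grasp and placing.

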